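# Weigh the top specimen jar

## Task

On the bench stand two stacks of lidded specimen jars, one of three and one of two. Lift only the top jar off the stack of three and set it down gently, upright and without dropping it, in the middle of the balance's steel pan, then let go. Leave the other jars of both stacks standing where they are.

Things in the scene. Friction and masses are not known exactly. Their poses are not given: they have to be found in the camera images.
- jar_top: Top jar of the stack of three: lidded specimen jar (clear body, flat grey lid). All jars alike: height 47 mm, lid (uppermost 12 mm) 56 mm across, body tapering 53 to 49 mm, foot 46 mm. The lid's 3 mm raised rim locates the foot above with 2 mm play: stacking pitch 44 mm, nothing locks. 60 to 110 g, rigid. Origin: centre of underside, z up, yaw free. It starts with underside 88, rim 135 mm above the bench.
- jar_under: Middle jar of the stack of three, directly under the top one: a lidded specimen jar (clear body, flat grey lid), same sizes, origin at the centre of its underside, 44 mm above the bench. To be left in place.
- short_top: Upper jar of the stack of two, the bystander stack (its rim 91 mm above the bench): a lidded specimen jar (clear body, flat grey lid), same sizes, origin at the centre of its underside. To be left in place.
- balance: White laboratory balance that cannot move. Its highest part is a flat, rigid, square steel pan, 130 x 130 mm, upper face 80 mm above the bench. Origin on the bench straight below the pan's centre, z up; the display end lies towards its +x (housing x = -85 to +160 mm, y = +-100 mm). The pan's sides are parallel to x and y.

How it is judged:
On the way:
1. the top jar is held by the fingers, lifted clear of the jar below it (z of jar_top in the frame of jar_under above 0.055 m and contact force between the fingers and jar_top above 0.5 N), for 0.1 s.
At the end, for the whole second after the job is handed in: The top jar stands at rest on the balance's pan, its underside on the pan's face (within 6 mm), upright within 0.1 rad, its axis within 30 mm of the pan's centre; the jar that was under it and the upper jar of the stack of two are upright (within 0.17 rad) and within 15 mm of where they began (horizontal distance between jar_top and balance below 0.03 m and z of jar_top in the frame of balance between 0.074 and 0.086 m and angle between jar_top's own z axis and vertical below 0.1 rad and linear speed of jar_top below 0.02 m/s and distance of each of jar_under, short_top from where it was at the start of the episode below 0.015 m and angle between each of jar_under, short_top's own z axis and vertical below 0.17 rad); the robot touches nothing.
It fails at once if the jar that was under the top one is moved more than 20 mm (distance of jar_under from where it was at the start of the episode above 0.02 m).
It fails at once if the stack of two is disturbed (its upper jar moved more than 20 mm) (distance of short_top from where it was at the start of the episode above 0.02 m).
It fails at once if the jar is dropped (falling free of the fingers faster than 0.55 m/s, about 15 mm) (contact force between the fingers and jar_top below 0.1 N and linear speed of jar_top above 0.55 m/s).
It fails at once if the jar is pressed on the balance with more than 40 N (contact force between jar_top and balance above 40 N).
It fails at once if the balance is struck by the robot (more than 40 N) (contact force between the arm and balance above 40 N).
It also fails if it takes over 38 s, if anything falls off the work surface, if the arm or the gripper's body presses on something with over 40 N, if the wrist force passes 120 N, or if a joint passes its speed limit or range.

## Robot

A 6-joint arm with a two-finger parallel gripper is mounted at the origin on the work surface. World frame = base frame: x ahead of the robot, y to its left, z up, the work surface at z = 0. Lengths are in m, angles in rad, forces in N, time in s.
With the tool pointing down it reaches from about 0.225 to 0.875 m from the base axis. Payload 3.4 kg.
Tool frame: the origin (TCP) lies between the finger pads; the fingertips stand 17 mm ahead of it and the grasp point (between the pads) lies 2 mm behind it; z points along the fingers, y is the direction in which the jaws open and shut (so a half turn about z gives the same grasp; the last joint's range is limited). The gripper opens to 85 mm and grips with 20 to 120 N. Pads are 22 mm wide; open, the fingers measure 114 mm over their backs; the gripper's body (76 mm by 85 mm) begins 54 mm behind the grasp point. The pads swing forward as they close: fully open they stand 13 mm farther back than shut.
Start: joints at [-1.464, 0.276, 1.505, -0, 1.361, -0.121], TCP at [0.13, -0.56, 0.248] pointing down, gripper open.
Joint ranges: [-2.89, 2.89], [-0.75, 2.08], [0.22, 2.7], [-1.18, 4.32], [0.11, 2.71], [-2.7, 2.7]. Speed limits (rad/s): [2.57, 2.57, 3.14, 3.14, 3.14, 3.14].

## Interface

Orientations are given as a 3x3 rotation matrix whose columns are the frame's x, y, z axes.
In Python, from rig import ctrl gives the robot as it stands. Calls block until the motion is done:
- ctrl.move_to(position, orientation): joint-space move of the TCP to a pose.
- ctrl.move_l(position, rotation=None, rate=0.15, guard=None): straight line of the TCP; rotation=None keeps the orientation; rate is the mean speed in m/s. With guard (N) it stops when the force on the tool has changed by that much, and returns True; else False.
- ctrl.move_joints(angles): joint-space move.
- ctrl.command_gripper(opening, force=None): opening from 0.0 (shut) to 1.0 (fully open); force is the grip in N (None keeps the last); returns when the fingers have stopped.
- ctrl.wait(seconds).
- ctrl.ik(position, orientation): joint angles nearest the present ones, or None.
- ctrl.read_camera(name): name is "scene" or "side" or "wrist"; returns a dict with "color" (420x560x3 uint8, red, green, blue), "intrinsics" (3x3 intrinsics, pixels), "R" (3x3) and "t" (3): a world point X has camera coordinates R X + t. Camera axes: x right, y down, z forward; pixel columns grow to the right and rows downward; lengths in m; the calibration is good to about 2 mm. A picture is of the moment at which its call begins. There is no depth.
A pose or a line that the arm cannot do raises ctrl.PlanningError and nothing moves.
- ctrl.hand_in(): hands the job in, once; it reports no verdict.
Readings, each from a call of its own:
- ctrl.read_t(): time.
- ctrl.read_joint_positions(): joint angles.
- ctrl.read_joint_vel(): joint speeds.
- ctrl.read_joint_efforts(): joint torques, N m.
- ctrl.read_tcp_pos(): TCP position.
- ctrl.read_eef_rot(): TCP orientation.
- ctrl.read_ft_force(): force on the tool from outside, world axes, zero at the start.
- ctrl.read_torque(): the same for the moment, N m.
- ctrl.read_opening(): opening from 0.0 (shut) to 1.0 (fully open).
Only numpy, scipy, OpenCV 4.12 (cv2) and the standard library are available. Lean on these libraries where they do the work, as an engineer would, in place of code of your own. Each camera call takes 0.05 s, during which the arm holds its last target. There are 200 camera calls.

## Working session

There is one attempt and no reset: what is moved stays moved. The work goes in short steps, each a Python script; the robot and the scene stay as the last script left them, time stands still between calls to the robot, and variables do not carry over. Pictures are saved under pics/ and viewed, about 8 in all and at most 12, crops included, and the job is handed in when it is done.

```bash
mkdir -p pics; ls; python3 - <<'E'
from rig import ctrl
import cv2,json,numpy as np
cal={}
for n in("scene","side"):
    c=ctrl.read_camera(n); cv2.imwrite(f"pics/{n}0.png",cv2.resize(c["color"][:,:,::-1],(800,600),interpolation=cv2.INTER_CUBIC))
    cv2.imwrite(f"pics/raw_{n}0.png",c["color"][:,:,::-1])
    cal[n]={k:np.array(c[k]).tolist() for k in("intrinsics","R","t")}
    R=np.array(c["R"]);print(n,-R.T@np.array(c["t"]),R[2])
json.dump(cal,open("cal.json","w"));print(ctrl.read_t())
E
```

```text
pics
scene [ 0.76005632 -0.35928178  0.69373058] [-0.31617119  0.46180958 -0.82871448]
side [ 0.34408684 -0.65908006  0.78578706] [ 0.19890384  0.67972878 -0.70597879]
0.1
```

View pics/scene0.png

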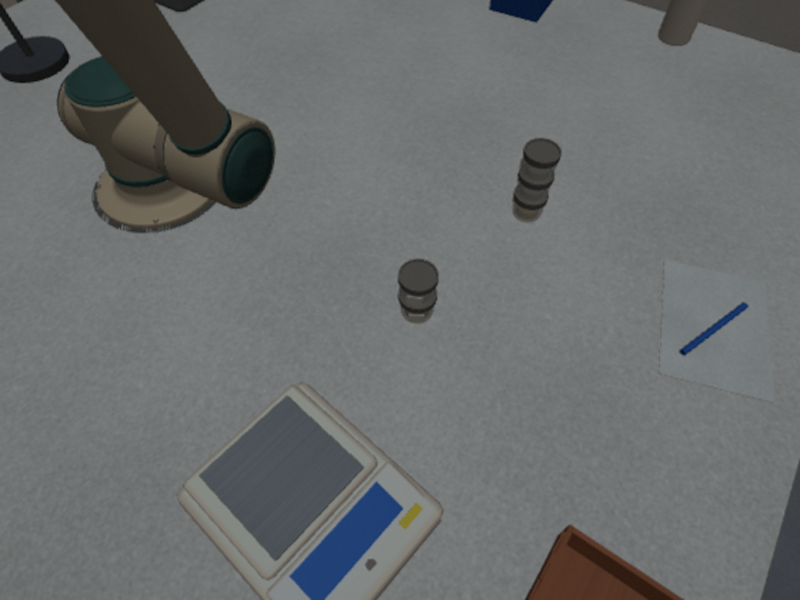

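View pics/side0.png

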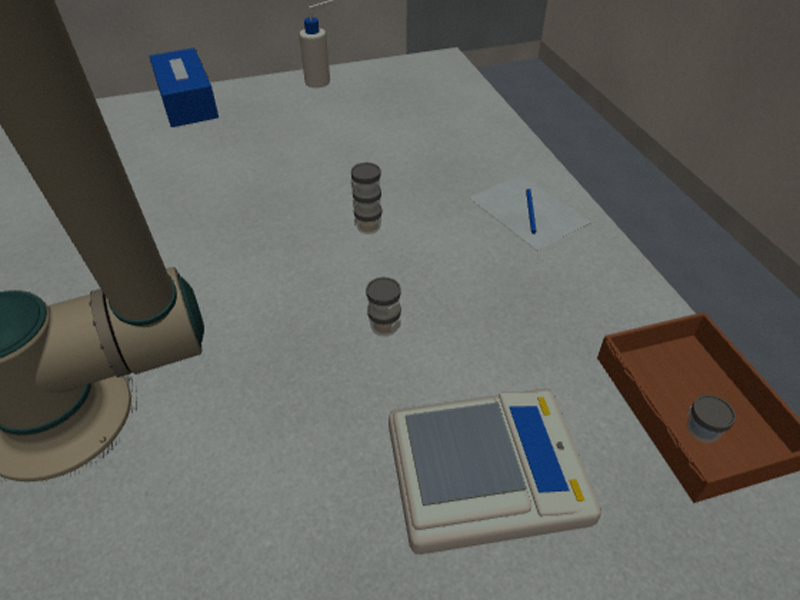

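The scene view shows the stack of three with its lid at about (542,153) and the stack of two at (418,276). The pan corners there are (292,396), (363,467), (277,559) and (201,476). In the side view the lids are at (366,173) and (383,290), with pan corners (406,416), (501,404), (525,490) and (424,505).

```bash
cat >geo.py <<'E'
import numpy as np,json
cal={n:{k:np.array(v) for k,v in c.items()} for n,c in json.load(open("cal.json")).items()}
def plane(c,uv,z,s=1.0):
    """pixel (in picture enlarged by s) -> world point at height z"""
    d=c["R"].T@np.linalg.inv(c["intrinsics"])@np.array([uv[0]/s,uv[1]/s,1]); o=-c["R"].T@c["t"]
    return o+d*(z-o[2])/d[2]
E
python3 - <<'E'
from geo import *
np.set_printoptions(precision=4,suppress=True)
s=800/560
P={"scene":dict(three=(542,153),two=(418,276),pan=[(292,396),(363,467),(277,559),(201,476)]),
"side":dict(three=(366,173),two=(383.5,290),pan=[(406,416),(501,404),(525,490),(424,505)])}
for n,p in P.items():
    c=cal[n]
    print(n,plane(c,p["three"],.135,s),plane(c,p["two"],.091,s))
    q=np.array([plane(c,u,.08,s) for u in p["pan"]])
    e=np.roll(q,-1,0)-q
    print(q.mean(0),np.linalg.norm(e,axis=1),np.degrees(np.arctan2(e[:,1],e[:,0])))
E
```

```text
scene [0.5712 0.2891 0.135 ] [0.5261 0.0235 0.091 ]
[ 0.5459 -0.2784  0.08  ] [0.1231 0.126  0.1266 0.1312] [ -9.8696 -97.6271 172.4868  80.8409]
side [0.5689 0.2887 0.135 ] [0.5248 0.0238 0.091 ]
[ 0.5438 -0.2812  0.08  ] [0.1318 0.1275 0.1258 0.1286] [  -8.8839 -100.6523  171.6113   82.052 ]
```

```bash
cat >>geo.py <<'E'
def down(a):
    """tool pointing down, its x axis at world angle a"""
    c,s=np.cos(a),np.sin(a); return np.array([[c,s,0],[s,-c,0],[0,0,-1.]])
E
python3 - <<'E'
from rig import ctrl
from geo import *
import cv2
np.set_printoptions(precision=4,suppress=True)
print(ctrl.read_eef_rot())
a=np.arctan2(.289,.570)
for k in (0,np.pi/2,-np.pi/2,np.pi):
    q=ctrl.ik([.57,.289,.25],down(a+k)); print(k,q)
q=ctrl.read_joint_positions()
ctrl.move_to([.45,-.3,.3],down(-.59))
ctrl.move_to([.57,.289,.25],down(a))
c=ctrl.read_camera("wrist"); im=c["color"][:,:,::-1]
cv2.imwrite("pics/w1.png",cv2.resize(im,(800,600),interpolation=cv2.INTER_CUBIC))
np.savez("w1.npz",**{k:np.array(c[k]) for k in("intrinsics","R","t")})
print(ctrl.read_tcp_pos(),-c["R"].T@c["t"],ctrl.read_t(),ctrl.read_joint_positions())
E
```

```text
[[ 0.9742  0.2258 -0.0002]
 [ 0.2258 -0.9742  0.0016]
 [ 0.0002 -0.0016 -1.    ]]
0 [ 0.3604  0.3721  1.3567 -0.      1.4128  1.462 ]
1.5707963267948966 [ 0.3604  0.3721  1.3567 -0.      1.4128 -0.1088]
-1.5707963267948966 None
3.141592653589793 [ 0.3604  0.3721  1.3567 -0.      1.4128 -1.6796]
[0.5705 0.2879 0.2502] [0.634  0.3199 0.3763] 3.8417 [ 0.3587  0.3718  1.3567 -0.0004  1.4128  1.462 ]
```

View pics/w1.png

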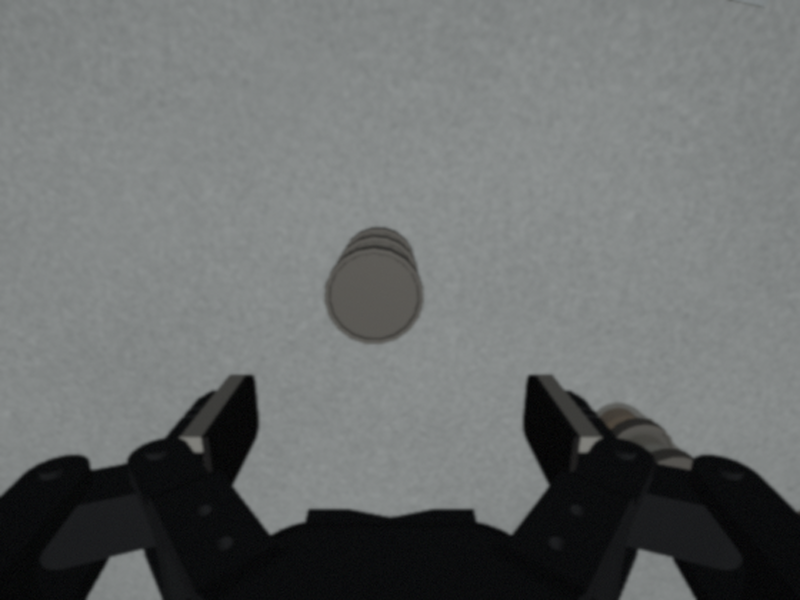

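The wrist view shows the top lid centred at about (374,295). The finger tips' inner edges are at x = 257 and 525, so the finger midline is about 391.

```bash
python3 - <<'E'
from rig import ctrl
from geo import *
np.set_printoptions(precision=4,suppress=True)
c=np.load("w1.npz"); s=800/560
print(plane(c,(374,295),.135,s))
R=ctrl.read_eef_rot();p=ctrl.read_tcp_pos()
print("rot",R)
for v in ([0,0,0],[0,.0425,.004],[0,-.0425,.004],[0,.0425,-.013],[0,-.0425,-.013]):
    X=c["R"]@(p+R@np.array(v))+c["t"]; u=c["intrinsics"]@X; print(v,u[:2]/u[2]*s)
E
```

```text
[0.5704 0.2978 0.135 ]
rot [[ 0.8927  0.4507  0.0005]
 [ 0.4507 -0.8927 -0.0003]
 [ 0.0003  0.0005 -1.    ]]
[0, 0, 0] [389.8689 406.2117]
[0, 0.0425, 0.004] [521.8737 400.0491]
[0, -0.0425, 0.004] [257.9165 399.8457]
[0, 0.0425, -0.013] [538.5819 429.2761]
[0, -0.0425, -0.013] [241.0751 429.0412]
```

The fingers project where the calibration predicts, but the wrist view puts the lid 9 mm further in y than the fixed cameras do. I'll look again from just above the lid.

```bash
python3 - <<'E'
from rig import ctrl
from geo import *
import cv2
np.set_printoptions(precision=4,suppress=True)
ctrl.move_l([.570,.2935,.166],down(np.arctan2(.289,.570)),rate=.12)
ctrl.wait(.2)
c=ctrl.read_camera("wrist"); im=c["color"][:,:,::-1]
cv2.imwrite("pics/w2.png",cv2.resize(im,(800,600),interpolation=cv2.INTER_CUBIC))
np.savez("w2.npz",**{k:np.array(c[k]) for k in("intrinsics","R","t")})
print(ctrl.read_tcp_pos(),ctrl.read_ft_force(),ctrl.read_t())
p=ctrl.read_tcp_pos()
X=c["R"]@np.array([p[0],p[1],.135])+c["t"];u=c["intrinsics"]@X;print("tcp axis at lid plane",u[:2]/u[2]*800/560)
E
```

```text
[0.5704 0.2936 0.1669] [ 0.2864 -0.2847 -0.3657] 4.9417
tcp axis at lid plane [389.821  364.4463]
```

View pics/w2.png

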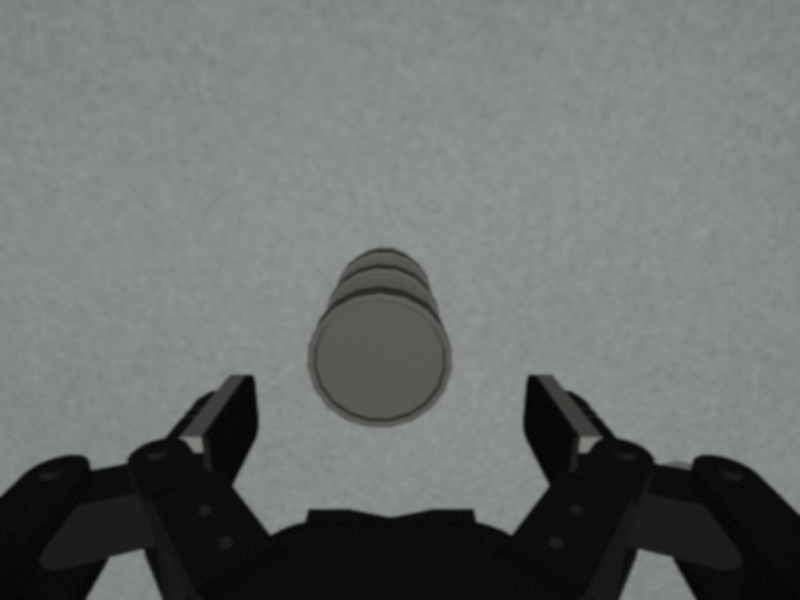

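Lid spans x 308–451 and y about 289–427, so its centre is near (379.5,358). The TCP axis at that plane is at (389.8,364.4). Both wrist views agree, so I'll trust them for relative alignment: correct, descend, grip and lift.

```bash
python3 - <<'E'
from rig import ctrl
from geo import *
import cv2
np.set_printoptions(precision=4,suppress=True)
c=np.load("w2.npz")
L=plane(c,(379.5,358),.135,800/560);print("lid",L)
D=down(np.arctan2(.289,.570))
ctrl.move_l([L[0],L[1],.166],D,rate=.05)
hit=ctrl.move_l([L[0],L[1],.122],rate=.06,guard=5)
print(hit,ctrl.read_tcp_pos(),ctrl.read_ft_force())
if not hit:
    ctrl.command_gripper(0.0,force=30)
    print("open",ctrl.read_opening(),ctrl.read_ft_force())
    w=ctrl.read_camera("wrist")["color"][:,:,::-1]
    ctrl.move_l([L[0],L[1],.150],rate=.05)
    ctrl.wait(.2); print(ctrl.read_ft_force(),ctrl.read_opening())
    s=ctrl.read_camera("side")["color"][60:270,150:430,::-1]; w2=ctrl.read_camera("wrist")["color"][:,:,::-1]
    cv2.imwrite("pics/g.png",np.hstack([cv2.resize(w2,(400,300)),cv2.resize(s,(400,300),interpolation=cv2.INTER_CUBIC)]))
print(ctrl.read_t(),ctrl.read_tcp_pos())
E
```

```text
lid [0.571  0.2983 0.135 ]
False [0.5713 0.2984 0.1223] [0.2219 0.665  0.5272]
open 0.640860934569467 [0.0545 0.493  3.4178]
[-0.656  -0.2192 -0.863 ] 0.6391967525051175
7.525 [0.5708 0.2983 0.1496]
```

View pics/g.png

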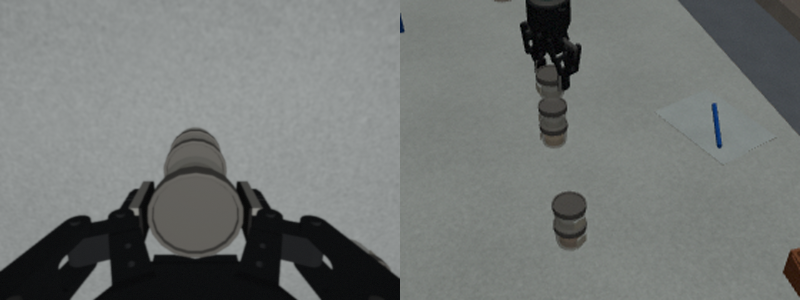

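The right panel shows the top jar held and lifted clear, with both lower stacks upright. The left panel shows the lid centred between the pads. Next I'll carry it over and look at the pan from above.

```bash
python3 - <<'E'
from rig import ctrl
from geo import *
import cv2
np.set_printoptions(precision=4,suppress=True)
ctrl.move_l([.571,.2983,.26],rate=.12)
D=down(-.16)
ctrl.move_to([.545,-.28,.26],D)
ctrl.move_l([.545,-.28,.20],rate=.1); ctrl.wait(.3)
c=ctrl.read_camera("wrist"); im=c["color"][:,:,::-1]
cv2.imwrite("pics/w3.png",cv2.resize(im,(800,600),interpolation=cv2.INTER_CUBIC))
np.savez("w3.npz",**{k:np.array(c[k]) for k in("intrinsics","R","t")})
print(ctrl.read_tcp_pos(),ctrl.read_ft_force(),ctrl.read_opening(),ctrl.read_t())
p=ctrl.read_tcp_pos()
for z in(.215,.08):
  u=c["intrinsics"]@(c["R"]@np.array([p[0],p[1],z])+c["t"]);print(z,u[:2]/u[2]*800/560)
E
```

```text
[ 0.5451 -0.2801  0.2005] [-0.6953  0.2822 -1.1977] 0.6371661522703427 11.775
0.215 [390.4947 432.0365]
0.08 [390.3383 300.0012]
```

View pics/w3.png

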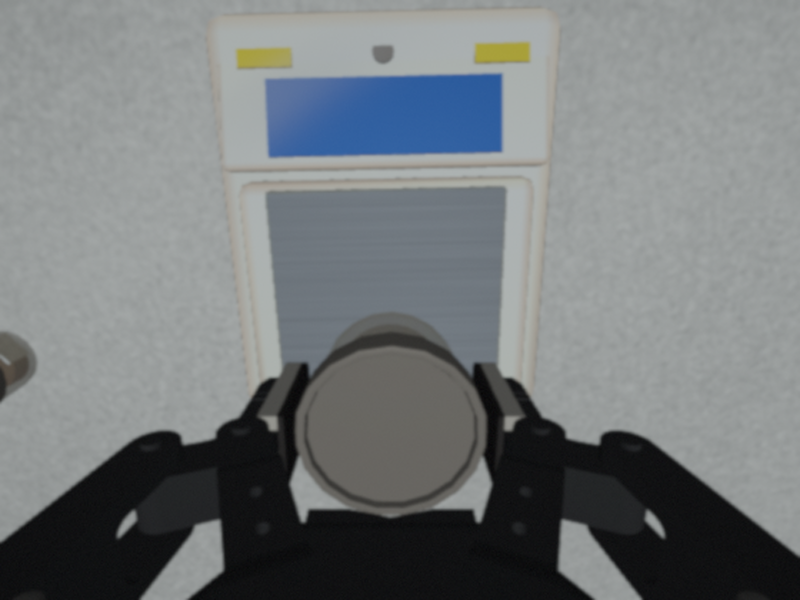

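The jar hangs upright on the tool axis, with its lid centred at (391,431). The pan's far corners are at (267,191) and (506,186), and its sides are at x = 280 and 500 near row 360.

```bash
python3 - <<'E'
from geo import *
np.set_printoptions(precision=4,suppress=True)
c=np.load("w3.npz");s=800/560
a,b,e,f=[plane(c,u,.08,s) for u in((267,191),(506,186),(280,360),(500,357))]
d=(b-a);print(a,b,np.linalg.norm(d),np.degrees(np.arctan2(d[1],d[0])),np.linalg.norm(f-e))
d/=np.linalg.norm(d);n=np.array([d[1],-d[0],0]);n=n if n[0]<0 else -n
print("centre",(a+b)/2+.065*n)
print("mid line",(e+f)/2,(a+b)/2)
E
```

```text
[ 0.6154 -0.2247  0.08  ] [ 0.5977 -0.3509  0.08  ] 0.1274427892019832 -97.98135813472061 0.13061998686206117
centre [ 0.5422 -0.2788  0.08  ]
mid line [ 0.5095 -0.2741  0.08  ] [ 0.6066 -0.2878  0.08  ]
```

The pan centre is about (0.543,-0.279), which agrees with the fixed cameras to within 3 mm. Now a guarded lowering.

```bash
python3 - <<'E'
from rig import ctrl
from geo import *
import cv2
np.set_printoptions(precision=4,suppress=True)
x,y=.543,-.279
ctrl.move_l([x,y,.126],rate=.07); ctrl.wait(.2); f0=ctrl.read_ft_force()
hit=ctrl.move_l([x,y,.108],rate=.015,guard=3)
print(hit,ctrl.read_tcp_pos(),ctrl.read_ft_force()-f0,ctrl.read_opening(),ctrl.read_t())
s=ctrl.read_camera("side")["color"][240:400,250:450,::-1]
sc=ctrl.read_camera("scene")["color"][240:400,100:300,::-1]
cv2.imwrite("pics/p.png",np.hstack([cv2.resize(i,(400,320),interpolation=cv2.INTER_CUBIC) for i in(s,sc)]))
E
```

```text
True [ 0.5429 -0.2789  0.1148] [-1.1713 -0.0068  5.9614] 0.6444160273995464 13.9583
```

View pics/p.png

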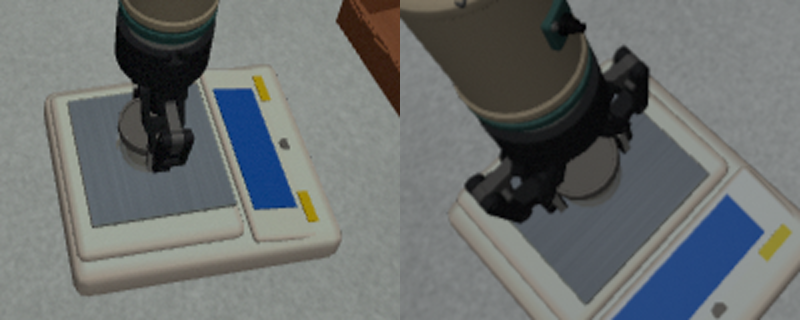

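Contact came at TCP z = 0.1148, against 0.114 expected, and the jar is upright near the pan's middle. Release and retreat.

```bash
python3 - <<'E'
from rig import ctrl
from geo import *
import cv2
np.set_printoptions(precision=4,suppress=True)
ctrl.command_gripper(1.0); print(ctrl.read_opening(),ctrl.read_ft_force())
p=ctrl.read_tcp_pos()
ctrl.move_l([p[0],p[1],.23],rate=.08)
ctrl.move_to([.3,-.35,.33],down(-.5)); ctrl.wait(.3)
im=[ctrl.read_camera(n)["color"][:,:,::-1] for n in("side","scene")]
t=[cv2.resize(im[0][90:410,220:450],(400,556),interpolation=cv2.INTER_CUBIC),cv2.resize(im[1][90:410,120:400],(400,457),interpolation=cv2.INTER_CUBIC)]
t[1]=cv2.copyMakeBorder(t[1],0,99,0,0,cv2.BORDER_CONSTANT)
cv2.imwrite("pics/f.png",np.hstack(t)); print(ctrl.read_t(),ctrl.read_ft_force())
E
```

```text
0.9995146231076566 [-0.8418 -0.0461 -0.5682]
17.5333 [-0.3213 -0.1246  1.2148]
```

View pics/f.png

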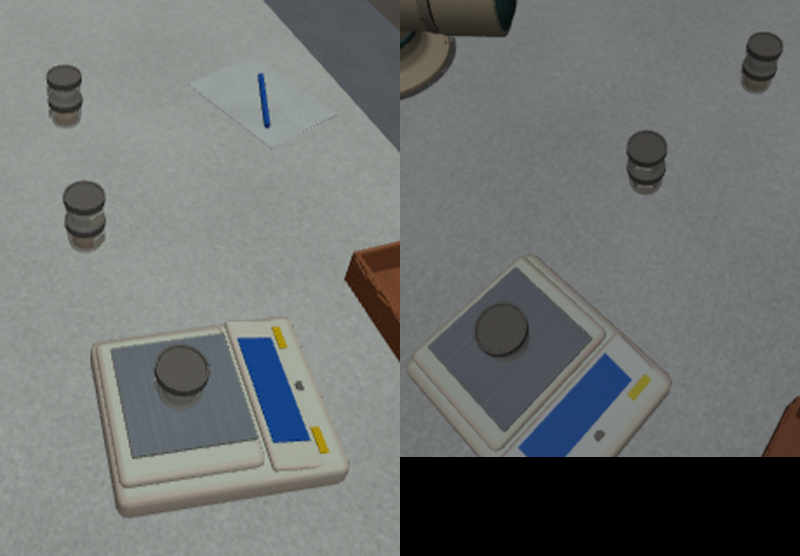

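The jar stands upright on the pan, with its lid at (182,370) in the left crop and (501,329) in the right. Both stacks of two are upright. Quick numeric check before handing in.

```bash
python3 - <<'E'
from geo import *
np.set_printoptions(precision=4,suppress=True)
for n,j,u,t in(("side",(324.7,302.8),(256.8,134.3),(268.3,202.7)),("scene",(190.7,320.3),(374.8,122.9),(292.9,193.6))):
    c=cal[n];print(n,plane(c,j,.127),plane(c,u,.091),plane(c,t,.091))
E
```

```text
side [ 0.5401 -0.2822  0.127 ] [0.5691 0.2907 0.091 ] [0.5248 0.0248 0.091 ]
scene [ 0.5433 -0.2805  0.127 ] [0.5708 0.2878 0.091 ] [0.5271 0.023  0.091 ]
```

```bash
python3 -c "
from rig import ctrl
ctrl.hand_in()"
```

```text
the job is handed in; nothing more can be done
```

I lifted the top jar off the stack of three, set it on the balance pan with a guarded lowering, let go and handed the job in. The arm was withdrawn clear by about 17.5 s.

- **Setting down:** The jar touched the pan at TCP height 0.1148 m, against 0.114 m expected. The contact force was about 6 N.
- **Position on the pan:** After release, both fixed cameras put the jar upright and within about 5 mm of the pan's centre.
- **Other jars:** The middle jar appears at (0.570, 0.289) in the fixed cameras, the same place the top jar had stood. The upper jar of the stack of two shows no movement beyond 1–2 mm of picture reading. Both stacks are upright in the last pictures.
- **A disagreement:** At the stack of three, the wrist camera put the lid about 9 mm further in y than the fixed cameras did. I aligned the grasp by the wrist camera, and the jar sat centred between the fingers. At the pan, the two agreed to within about 3 mm. I did not find the cause.

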